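# Lid down, socket hole-up over the brazing pad

### The job

Get ready to braze: first gently lower the hinged lid of the blue fittings case until it is fully closed, without letting it slam. Then pick up the square brass block that lies on its side, find which of its two ends has the blind hole, turn that end up, and finish holding the block in the gripper, hole facing straight up and still, in the air above the middle of the cream brazing pad and well clear of it (about a hand's breadth). Do not put it down or let go at the end, and leave the jar, can, brush and spool where they are.

Things in the scene. Friction and masses are not known exactly. Their poses are not given: they have to be found in the camera images.
- case: open blue painted steel fittings case, fixed to the bench: 130 (own x) x 180 (own y) x 50 mm high; origin at the centre of its underside on the bench, z up; its own +x side is the hinge side and points away from the robot, turned by up to 0.2 rad. It stands on the robot's left or right, the pad on the other side.
- case_lid (a joint): opening angle of the lid, rad: 0 closed flat on the rim, 1.6 fully open; starts at 0.7 to 1.3. The hinge is stiff: the lid stays where it is left and takes about 1 to 4 N near its free edge to go down, pushed on its outer face (at angle a that face looks up and away from the robot: case x * sin a + up * cos a).
- case_lid_hinge (a point): middle of the hinge line, on the case's far rim, 65 mm along the case's +x from its centre, 50 mm above the bench. Turns with the lid: own x from the lid's free edge to the hinge, y along the hinge line, z out of the outer face. The lid is a plate 130 (x) by 180 (y) mm; underside at z = 0, outer face at z = 8 mm, free edge at x = -130 mm.
- case_lid_handle (a point): end of the small black knob on the lid's outer face: 35 mm out from that face, at the middle of the lid's width, 100 mm from the hinge line; the knob is about 30 mm wide. Turns with the lid.
- socket: loose brass block 32 x 32 x 70 mm long, 0.32 to 0.48 kg, alike on its four long sides, lying flat on one, pointing any way. Origin at its centre, own z along its length, out of the end with the blind round hole (23 mm wide, 40 mm deep); the -z end is plain and solid. Centre of mass about 5 mm from the centre towards the solid end. Hole-up means own z straight up.
- socket_mouth (a point): centre of the hole's mouth in the brass block's end face, 35 mm from the block's centre along its own z; same axes as the block.
- pad: cream ceramic brazing pad fixed to the bench, 150 x 150 x 25 mm; origin at the centre of its underside, z up.
- pad_top (a point): centre of the brazing pad's upper face, 25 mm above the bench; z up.
- flux_jar: white jar with green band and black cap, 60 mm diameter, 70 mm high, beyond the block; origin at the centre of its underside. Leave alone.
- tin_can: open steel can, 90 mm diameter, 90 mm high, beyond the block; origin at the centre of its underside. Leave alone.
- wire_brush: flux brush with wooden handle and grey bristles, 200 mm long, lying at the near right, roughly along y; origin under its middle. Leave alone.
- spool: aluminium spool, 60 mm diameter, 41 mm high, standing at the near left; origin at the centre of its underside. Leave alone.
There are look-alikes about, which are no part of the job. There is more than one size of the case; the job needs the smallest. What is meant by the pad is not brown, and is the smaller of those in its own colour.

How it is judged:
By the outcome, as a careful person would: the job done as asked, in the order asked, and still so for the second after the job is handed in, while the arm keeps its last pose, push and grip.
It also fails if it takes over 64 s, if anything falls off the work surface, if the arm or the gripper's body presses on something with over 40 N, if the wrist force passes 120 N, or if a joint passes its speed limit or range.

### The arm

A 6-joint arm with a two-finger parallel gripper is mounted at the origin on the work surface. World frame = base frame: x ahead of the robot, y to its left, z up, the work surface at z = 0. Lengths are in m, angles in rad, forces in N, time in s.
With the tool pointing down it reaches from about 0.35 to 0.775 m from the base axis. Payload 5.5 kg.
Tool frame: the origin (TCP) lies on the centre line of the jaws, within the pads' length; the fingertips stand 11 mm ahead of it and the grasp point (between the pads) lies 8 mm behind it (env.tip_extent is the distance from the TCP to the fingertips, in m); z points along the fingers, y is the line along which they close (so a half turn about z gives the same grasp; the last joint's range is limited). The gripper opens to 85 mm and grips with 20 to 120 N. Pads are 22 mm wide; open, the fingers measure 114 mm over their backs; the gripper's body (76 mm by 85 mm) begins 54 mm behind the grasp point. The pads swing forward as they close: fully open they stand 13 mm farther back than shut.
Start: joints at [1.116, 0.313, 0.046, 1.304, 0, 1.431], TCP at [0.178, 0.547, 0.242] pointing down, gripper open.
Joint ranges: [-2.76, 2.76], [-0.86, 1.69], [-1.03, 1.26], [-2.2, 2.34], [-1.47, 1.5], [-3.14, 3.14]. Speed limits (rad/s): [2.57, 2.57, 3.14, 3.14, 3.14, 3.14].

### API

Orientations are given as a unit quaternion [w, x, y, z].
In Python, from workcell import env gives the robot as it stands.
- The arm moves only by the shell command python3 -m jog 'ROWS' [FORCE]. ROWS is JSON, a list of rows, each a list of 5 numbers: the gripper's target within -1 to 1 (shut at 1, half-way at 0, fully open at -1), then the shift along the tool's x, y, z in m, then the turn about the tool's z in degrees. In form: [[fingers, tx, ty, tz, turn], ...]. A call has 1 to 5 rows; each row shifts and turns the commanded pose from where the row before left it, along the tool's axes as they then stand; what a row does not reach is not made up. A row lasts 1/12 s, in which the tool goes at most 41.7 mm and 7.16 degrees, less where a joint would pass 70% of its speed; a pose out of reach is approached as far as the arm can. A call is refused whole if a number of a shift passes 0.0417 or a number of a turn 7.16, either way. A call with a gripper value outside its range is refused whole. The fingers move at their own pace and stop on an object; FORCE is the grip in N (left out, the last holds). Time passes only in rows, so rows that do not move let the fingers close. It gives the time, the measured TCP pose, the force, the opening and the grip force at its end, in the units of the state.
- env.get_state(): the state, without advancing time (a new reading comes with each control period).
- env.read_camera(name): name is "scene" or "side" or "wrist"; returns a dict with "img" (480x640x3 uint8, red, green, blue), "fov_y" (degrees; the focal length in pixels is half the picture's height over the tangent of half this angle, whatever the lens; pixels are square), "cx", "cy" (the principal point, pixels), "T" (4x4, takes a point from camera to world coordinates). Camera axes: x right, y up, looking along -z (the intrinsics and any distortion apply to the point x, -y, -z); pixel columns grow to the right and rows downward; lengths in m; the calibration is good to about 2 mm. A picture is of the moment at which its call begins. There is no depth.
- env.hand_in(): hands the job in; it is judged then, once.
The state is a dict: "clock": time; "joint_pos": joint angles; "qvel": joint speeds; "tau": joint torques, N m; "tcp_pos": TCP position; "orientation": TCP orientation; "wrist_force": force on the tool from outside, world axes, zero at the start; "ft_torque": the same for the moment, N m; "finger_gap": finger opening in m; "grip_force": force on a finger pad.
Only numpy, scipy, OpenCV 4.12 (cv2) and the standard library are available. Lean on these libraries where they do the work, as an engineer would, in place of code of your own. Each camera call takes 0.05 s, during which the arm holds its last target. There are 200 camera calls.

## Working session

There is one attempt and no reset: what is moved stays moved. The work goes in short steps, Python scripts to look and compute and a shell command to move; the robot and the scene stay as the last step left them, time stands still between calls to the robot, and variables do not carry over. Pictures are saved under pics/ and viewed, at most 10 in all, crops included, and the job is handed in when it is done.

```bash
ls; mkdir -p pics
python3 - <<'E'
from workcell import env
import cv2
for n in ("scene","side"):
    c=env.read_camera(n); print(n,{k:v for k,v in c.items() if k!="img"})
    cv2.imwrite(f"pics/{n}0.png",c["img"][:,:,::-1])
print(env.get_state())
E
```

```text
pics
scene {'fov_y': 49.06667039447549, 'cx': 318.21426843385495, 'cy': 233.2329478507678, 'T': array([[ 0.65657012, -0.51159377,  0.55424497,  1.45557495],
       [ 0.75412589,  0.43113672, -0.49539406, -0.87345056],
       [ 0.01448515,  0.74323142,  0.6688776 ,  1.18721975],
       [ 0.        ,  0.        ,  0.        ,  1.        ]])}
side {'fov_y': 45.94146732499844, 'cx': 320.20071626703657, 'cy': 232.0746228354716, 'T': array([[-0.94280751,  0.24051434, -0.23079611,  0.15179439],
       [-0.33284841, -0.64176971,  0.69090056,  1.02559155],
       [ 0.01805354,  0.72820635,  0.68512012,  1.12946021],
       [ 0.        ,  0.        ,  0.        ,  1.        ]])}
{'clock': 0.1, 'joint_pos': array([1.11638311e+00, 3.13939964e-01, 4.51044291e-02, 1.30358100e+00,
       2.81726617e-05, 1.43123459e+00]), 'qvel': array([-0.00013536, -0.00101331,  0.00251041, -0.00034958,  0.00057159,
        0.0009339 ]), 'tau': array([ 1.60561969e-03, -4.81724238e+01,  2.99245870e+01,  1.26964817e-02,
       -2.21810656e-04,  1.30214719e-06]), 'tcp_pos': array([0.17785654, 0.54635766, 0.24149451]), 'orientation': array([-2.50539002e-04,  1.56776261e-01,  9.87633812e-01, -7.70516646e-04]), 'wrist_force': array([ 0.55211806, -0.36581839,  0.67608788]), 'ft_torque': array([ 0.0459433 , -0.03111042,  0.00085932]), 'grip_force': 0.0, 'finger_gap': 0.08526927535498006}
```

View pics/scene0.png

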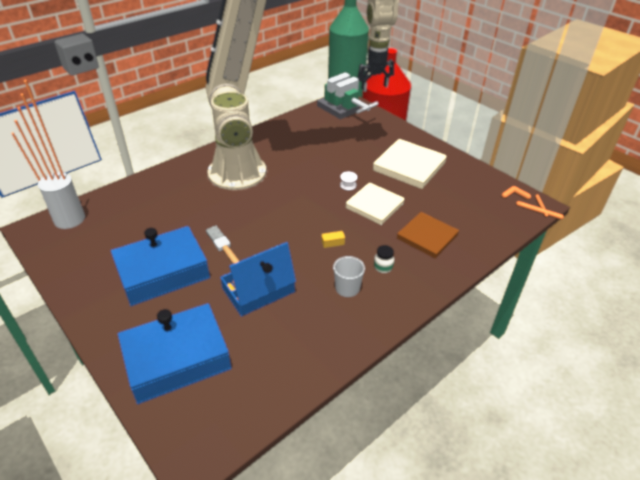

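View pics/side0.png

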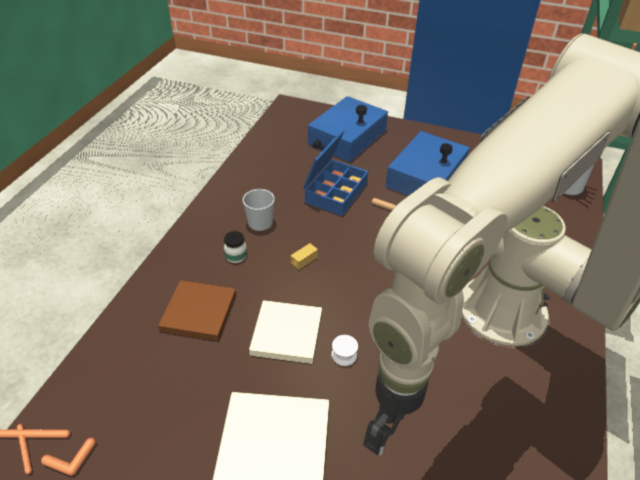

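The scene view shows the open small case at about (258,280), block (333,239), small cream pad (376,203), jar (384,258), can (348,276) and spool (348,181). The side view has the case at (336,185), block (304,256) and pad (287,331).

```bash
cat > h.py <<'E'
import numpy as np, cv2
from workcell import env
def ray(c,u,v):
    f=240/np.tan(np.radians(c["fov_y"])/2); T=c["T"]
    d=T[:3,:3]@np.array([(u-c["cx"])/f,-(v-c["cy"])/f,-1]); return T[:3,3],d/np.linalg.norm(d)
def onz(c,u,v,z):
    o,d=ray(c,u,v); return o+d*(z-o[2])/d[2]
def proj(c,P):
    f=240/np.tan(np.radians(c["fov_y"])/2); T=c["T"]
    p=(np.atleast_2d(P)-T[:3,3])@T[:3,:3]; return np.c_[c["cx"]-f*p[:,0]/p[:,2],c["cy"]+f*p[:,1]/p[:,2]]
def tri(*obs):
    A=0;b=0
    for c,u,v in obs:
        o,d=ray(c,u,v);M=np.eye(3)-np.outer(d,d);A=A+M;b=b+M@o
    return np.linalg.solve(A,b)
E
python3 - <<'E'
from h import *
s=env.read_camera("scene");d=env.read_camera("side")
for n,c,u,v,z in [("case s",s,258,285,.0),("block s",s,333,239,.016),("pad s",s,376,202,.025),("block d",d,304,256,.016),("pad d",d,287,331,.025),("jar d",d,235,240,.07),("can d",d,259,200,.09),("case d",d,336,190,.03)]:
    print(n,onz(c,u,v,z).round(3))
print("knob",tri((s,267,267),(d,318,145)))
def crop(c,x,y,w,h,k): return cv2.resize(c["img"][y:y+h,x:x+w],None,fx=k,fy=k,interpolation=cv2.INTER_CUBIC)
a=np.hstack([crop(s,210,230,100,75,4),crop(d,290,130,100,75,4)])
b=np.hstack([crop(s,310,215,50,37,8),crop(d,280,237,50,37,8)])
cv2.imwrite("pics/crop.png",np.vstack([a,b])[:,:,::-1])
E
```

```text
case s [ 0.531 -0.288  0.   ]
block s [0.538 0.013 0.016]
pad s [0.5   0.253 0.025]
block d [0.537 0.009 0.016]
pad d [0.483 0.266 0.025]
jar d [0.712 0.067 0.07 ]
can d [ 0.709 -0.087  0.09 ]
case d [ 0.54  -0.279  0.03 ]
knob [ 0.61356199 -0.30879732  0.15744885]
```

View pics/crop.png

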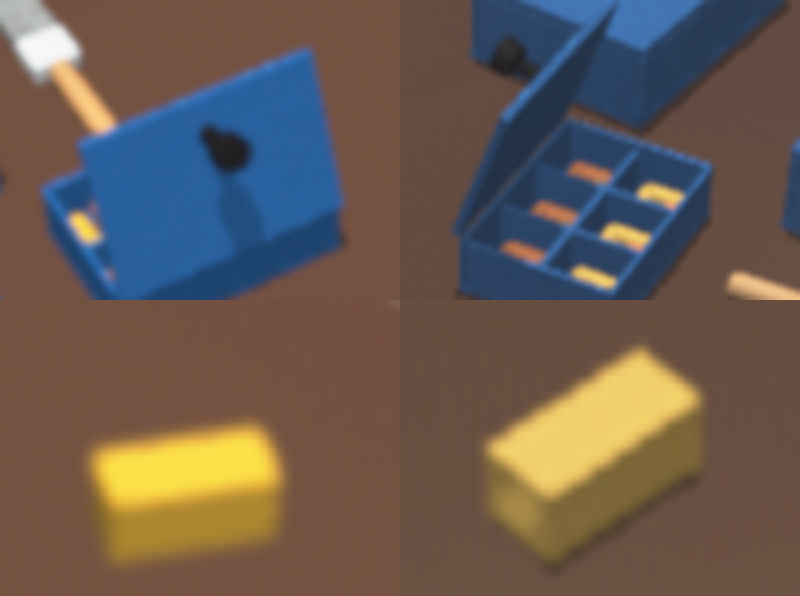

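The crops show clear lid corners and rim corners, and the block's top face. I'll fit the case and block from these.

Run:
```python
from h import *
from scipy.optimize import least_squares
s=env.read_camera("scene");d=env.read_camera("side")
def pts(p):
    x,y,t,a=p;R=np.array([[np.cos(t),-np.sin(t),0],[np.sin(t),np.cos(t),0],[0,0,1]])
    L=lambda lx,ly,lz:[.065+lx*np.cos(a)+lz*np.sin(a),ly,.05-lx*np.sin(a)+lz*np.cos(a)]
    q=np.array([[-.065,-.09,.05],[-.065,.09,.05],L(-.13,.09,.008),L(-.13,-.09,.008),L(-.1,0,.035)])
    return q@R.T+[x,y,0]
def res(p):
    q=pts(p);return np.r_[proj(d,q)-[[367.5,171.2],[340,202.5],[316,158.5],[344,130.5],[317.5,144.5]],proj(s,q[2:])-[[287,242.5],[230,265.7],[265,266]]].ravel()
r=least_squares(res,[.53,-.28,0,1.]);print(r.x.round(3),r.fun.reshape(-1,2).round(1).tolist())
print(pts(r.x).round(3))
for (u,v) in [(310,243),(317.9,249.5),(298.5,262),(290.7,255.7)]: print("b d",onz(d,u,v,.032).round(3))
for (u,v) in [(92,450),(262,424),(283,478),(113,508)]: print("b s",onz(s,310+u/8,215+(v-300)/8,.032).round(3))
# cream pad contour
for n,c in (("s",s),("d",d)):
    g=c["img"].astype(int); m=((g.min(2)>170)).astype(np.uint8)
    k,l,st,ce=cv2.connectedComponentsWithStats(m)
    u0,v0=(376,202) if n=="s" else (287,325)
    i=l[v0,u0];cn=cv2.findContours((l==i).astype(np.uint8),0,2)[0][0]
    pr=np.array([onz(c,*q[0],.025)[:2] for q in cn],np.float32);print(n,cv2.minAreaRect(pr))
```

```text
[ 0.55  -0.301 -0.165  1.191] [[-0.7, -0.1], [0.5, 0.7], [-1.4, 1.4], [-0.6, -0.8], [1.2, 1.2], [0.1, 0.0], [-1.5, 0.2], [-0.1, 0.5]]
[[ 0.471 -0.379  0.05 ]
 [ 0.501 -0.201  0.05 ]
 [ 0.589 -0.216  0.174]
 [ 0.559 -0.393  0.174]
 [ 0.61  -0.31   0.156]]
b d [ 0.533 -0.03   0.032]
b d [ 0.504 -0.013  0.032]
b d [0.537 0.049 0.032]
b d [0.565 0.035 0.032]
b s [ 0.507 -0.011  0.032]
b s [0.54  0.053 0.032]
b s [0.57  0.037 0.032]
b s [ 0.539 -0.028  0.032]
s ((0.4912140369415283, 0.2565300166606903), (0.15360522270202637, 0.15672145783901215), 11.525829315185547)
d ((0.48815274238586426, 0.2575906217098236), (0.14949344098567963, 0.15168531239032745), 11.318208694458008)
```

```bash
python3 -m jog '[[1,0,0,-0.02,-4.25],[1,0,0,-0.02,-4.25],[1,-0.024,-0.03,0,0],[1,-0.024,-0.03,0,0],[1,-0.024,-0.03,0,0]]' 40
python3 -m jog '[[1,-0.024,-0.03,0,0],[1,-0.024,-0.03,0,0],[1,-0.024,-0.03,0,0],[1,-0.024,-0.03,0,0],[1,-0.024,-0.03,0,0]]'
python3 -m jog '[[1,-0.024,-0.03,0,0],[1,-0.024,-0.03,0,0],[1,-0.024,-0.03,0,0],[1,-0.024,-0.03,0,0],[1,-0.024,-0.03,0,0]]'
python3 -m jog '[[1,-0.024,-0.03,0,0],[1,-0.024,-0.03,0,0],[1,-0.024,-0.03,0,0],[1,-0.024,-0.03,0,0],[1,-0.024,-0.03,0,0]]'
python3 -m jog '[[1,-0.024,-0.03,0,0],[1,-0.024,-0.03,0,0],[1,-0.024,-0.03,0,0],[1,-0.024,-0.03,0,0],[1,0,0,0,0]]'
```

```text
clock: 0.72
tcp_pos: [0.2344, 0.4454, 0.2824]
orientation: [0.0, 0.082, 0.997, 0.0]
wrist_force: [1.2, -0.1, 0.5]
finger_gap: 0.0252
grip_force: 0.0
clock: 1.13
tcp_pos: [0.328, 0.2766, 0.2825]
orientation: [0.0, 0.083, 0.997, 0.0]
wrist_force: [0.2, 0.5, -1.1]
finger_gap: -0.0006
grip_force: 0.0
clock: 1.55
tcp_pos: [0.4216, 0.1086, 0.2826]
orientation: [0.0, 0.083, 0.997, 0.0]
wrist_force: [1.0, 1.1, 0.7]
finger_gap: -0.0004
grip_force: 0.0
clock: 1.97
tcp_pos: [0.5152, -0.0593, 0.2824]
orientation: [0.0, 0.083, 0.997, 0.0]
wrist_force: [0.4, 0.3, 0.0]
finger_gap: 0.0002
grip_force: 0.0
clock: 2.38
tcp_pos: [0.5918, -0.1978, 0.2796]
orientation: [-0.0, 0.086, 0.996, -0.001]
wrist_force: [-0.5, 0.4, -1.3]
finger_gap: 0.0001
grip_force: 0.0
```

```bash
python3 -m jog '[[1,-0.0293,-0.0295,0,0],[1,-0.0293,-0.0295,0,0],[1,0,0,0.038,0],[1,0,0,0.038,0],[1,0,0,0.038,0]]'
python3 -m jog '[[1,0,0,0,0],[1,0.006,0,0,0],[1,0.006,0,0,0],[1,0.006,0,0,0],[1,0,0,0,0]]'
python3 - <<'E'
from h import *
o=[]
for n,(x,y) in (("scene",(200,190)),("side",(260,90))):
    c=env.read_camera(n)["img"][y:y+120,x:x+120]; o.append(cv2.resize(c,(400,400),interpolation=2))
cv2.imwrite("pics/lid1.png",np.hstack(o)[:,:,::-1])
E
```

```text
clock: 2.8
tcp_pos: [0.6388, -0.261, 0.167]
orientation: [0.001, 0.084, 0.996, -0.0]
wrist_force: [0.4, 0.0, -0.4]
finger_gap: -0.0002
grip_force: 0.0
clock: 3.22
tcp_pos: [0.62, -0.2569, 0.1723]
orientation: [0.002, 0.083, 0.997, -0.001]
wrist_force: [-0.4, -0.1, 0.2]
finger_gap: -0.0002
grip_force: 0.0
```

View pics/lid1.png

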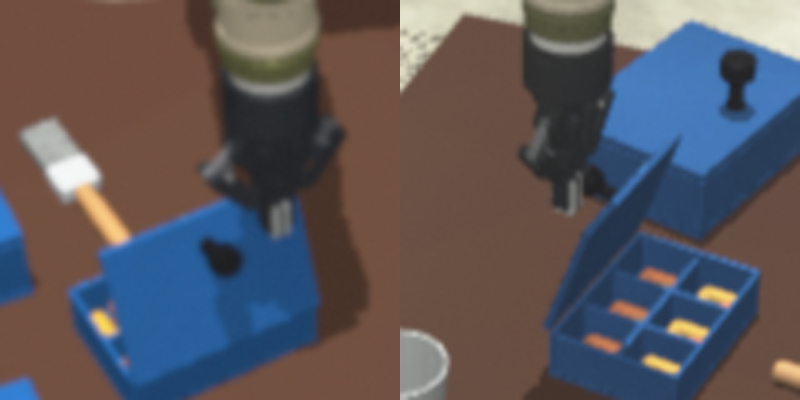

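```bash
python3 -m jog '[[1,0.006,0,0.002,0],[1,0.006,0,0,0],[1,0.006,0,0,0],[1,0.006,0,0,0],[1,0,0,0,0]]'
python3 -m jog '[[1,0.0041,0,0.0018,0],[1,0.0041,0,0.0018,0],[1,0.0041,0,0.0018,0],[1,0.0041,0,0.0018,0],[1,0.0041,0,0.0018,0]]'
python3 -m jog '[[1,0.0038,0,0.0026,0],[1,0.0038,0,0.0026,0],[1,0.0038,0,0.0026,0],[1,0.0038,0,0.0026,0],[1,0.0038,0,0.0026,0]]'
python3 -m jog '[[1,0.0032,0,0.0033,0],[1,0.0032,0,0.0033,0],[1,0.0032,0,0.0033,0],[1,0.0032,0,0.0033,0],[1,0.0032,0,0.0033,0]]'
```

```text
clock: 3.73
tcp_pos: [0.5948, -0.2523, 0.1664]
orientation: [-0.0, 0.083, 0.997, 0.0]
wrist_force: [-0.2, 1.1, -0.8]
finger_gap: -0.0001
grip_force: 0.0
clock: 4.15
tcp_pos: [0.5755, -0.2492, 0.157]
orientation: [0.0, 0.083, 0.997, -0.0]
wrist_force: [0.8, -0.4, 0.9]
finger_gap: 0.0
grip_force: 0.6
clock: 4.57
tcp_pos: [0.5567, -0.2458, 0.1438]
orientation: [-0.0, 0.083, 0.997, 0.0]
wrist_force: [2.0, 0.7, 0.4]
finger_gap: 0.0001
grip_force: 0.5
clock: 4.98
tcp_pos: [0.5411, -0.2432, 0.1273]
orientation: [0.0, 0.083, 0.997, 0.0]
wrist_force: [0.4, -1.4, 0.8]
finger_gap: 0.0003
grip_force: 0.5
```

```bash
python3 -m jog '[[1,0.0025,0,0.0039,0],[1,0.0025,0,0.0039,0],[1,0.0025,0,0.0039,0],[1,0.0025,0,0.0039,0],[1,0.0025,0,0.0039,0]]'
python3 -m jog '[[1,0.0017,0,0.0043,0],[1,0.0017,0,0.0043,0],[1,0.0017,0,0.0043,0],[1,0.0017,0,0.0043,0],[1,0,0,0,0]]'
python3 - <<'E'
from h import *
o=[]
for n,(x,y) in (("scene",(200,190)),("side",(260,90))):
    c=env.read_camera(n)["img"][y:y+120,x:x+120]; o.append(cv2.resize(c,(400,400),interpolation=2))
cv2.imwrite("pics/lid2.png",np.hstack(o)[:,:,::-1])
E
```

```text
clock: 5.4
tcp_pos: [0.5289, -0.2412, 0.1078]
orientation: [0.0, 0.083, 0.997, 0.0]
wrist_force: [0.9, 0.2, 0.0]
finger_gap: 0.0001
grip_force: 0.4
clock: 5.82
tcp_pos: [0.5213, -0.2396, 0.0899]
orientation: [-0.001, 0.083, 0.997, 0.001]
wrist_force: [-0.3, -0.2, -0.5]
finger_gap: -0.0001
grip_force: 0.0
```

View pics/lid2.png

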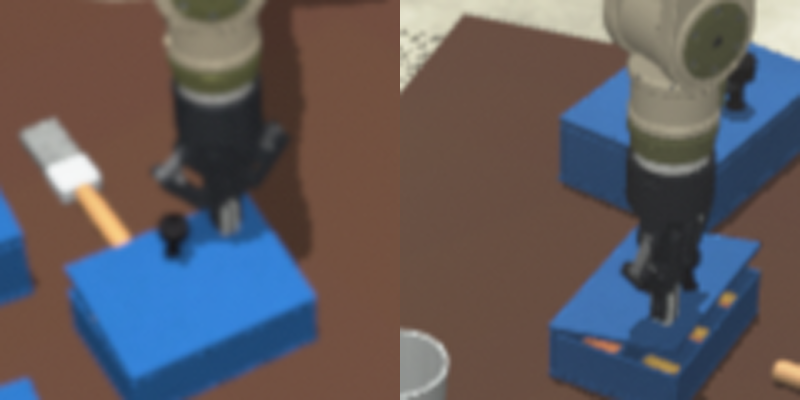

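The lid is following the fingers and is now about 0.2 rad open. Next I press it down gently.

```bash
python3 -m jog '[[1,0.001,0,0.003,0],[1,0.001,0,0.003,0],[1,0.0005,0,0.003,0],[1,0.0005,0,0.003,0],[1,0,0,0.003,0]]'
python3 -m jog '[[1,0,0,0.002,0],[1,0,0,0.002,0],[1,0,0,0.0015,0],[1,0,0,0.0015,0],[1,0,0,0,0]]'
python3 -m jog '[[1,0,0,0.001,0],[1,0,0,0.001,0],[1,0,0,0,0]]'
```

```text
clock: 6.33
tcp_pos: [0.5191, -0.2396, 0.0757]
orientation: [-0.0, 0.083, 0.997, 0.0]
wrist_force: [-0.8, 0.1, -0.7]
finger_gap: 0.0
grip_force: 0.3
clock: 6.75
tcp_pos: [0.5191, -0.2394, 0.0695]
orientation: [-0.0, 0.083, 0.997, 0.0]
wrist_force: [-2.6, 1.7, 5.0]
finger_gap: -0.0002
grip_force: 2.5
clock: 7.0
tcp_pos: [0.5192, -0.2395, 0.0694]
orientation: [0.0, 0.083, 0.997, -0.0]
wrist_force: [-5.4, 3.2, 15.8]
finger_gap: 0.0001
grip_force: 8.5
```

Lid is shut: tip at 58 mm, and force rises without movement. Moving above the block.

```bash
python3 -m jog '[[1,0,0,-0.005,0],[1,0,0,-0.035,0],[1,0,0,-0.035,0],[1,0,0,-0.035,0],[1,0,0,-0.035,0]]'
python3 -m jog '[[-1,0.0033,0.0356,0,0],[-1,0.0033,0.0356,0,0],[-1,0.0033,0.0356,0,0],[-1,0.0033,0.0356,0,0],[-1,0.0033,0.0356,0,0]]'
python3 -m jog '[[-1,0.0033,0.0356,0,0],[-1,0.0033,0.0356,0,0],[-1,0,0,0,-7.15],[-1,0,0,0,-7.15],[-1,0,0,0,-7.15]]'
python3 -m jog '[[-1,0,0,0,-7.15],[-1,0,0,0,-7.15],[-1,0,0,0,-7.15],[-1,0,0,0,-7.15],[-1,0,0,0,-7.15]]'
python3 -m jog '[[-1,0,0,0,-7.15],[-1,0,0,0,-7.15],[-1,0,0,0,0]]'
python3 - <<'E'
from h import *
w=env.read_camera("wrist");print(w["T"].round(3).tolist(),w["fov_y"])
im=w["img"][:,:,::-1]
o=[]
for n,(x,y) in (("scene",(318,228)),("side",(285,240))):
    c=env.read_camera(n)["img"][y:y+30,x:x+40]; o.append(cv2.resize(c,(160,120),interpolation=2)[:,:,::-1])
o.append(cv2.resize(env.read_camera("side")["img"][90:210,260:380],(160,160))[:,:,::-1])
col=np.vstack(o+[np.zeros((80,160,3),np.uint8)])
cv2.imwrite("pics/w1.png",np.hstack([im,col]))
E
```

```text
clock: 7.42
tcp_pos: [0.5191, -0.2394, 0.2135]
orientation: [-0.0, 0.083, 0.997, 0.0]
wrist_force: [-0.0, -0.1, -0.7]
finger_gap: 0.0006
grip_force: 0.0
clock: 7.83
tcp_pos: [0.5325, -0.0599, 0.2122]
orientation: [0.0, 0.083, 0.997, 0.0]
wrist_force: [0.2, -0.1, 0.9]
finger_gap: 0.0603
grip_force: 0.0
clock: 8.25
tcp_pos: [0.5378, 0.0112, 0.212]
orientation: [0.0, -0.108, 0.994, 0.0]
wrist_force: [0.4, -0.0, -1.2]
finger_gap: 0.085
grip_force: 0.0
clock: 8.67
tcp_pos: [0.5379, 0.0101, 0.212]
orientation: [0.0, -0.407, 0.913, 0.0]
wrist_force: [-0.3, 0.6, 0.2]
finger_gap: 0.0855
grip_force: 0.0
clock: 8.92
tcp_pos: [0.5378, 0.01, 0.212]
orientation: [0.0, -0.516, 0.857, 0.0]
wrist_force: [-0.6, 0.4, 0.3]
finger_gap: 0.0855
grip_force: 0.0
[[-0.884, -0.443, -0.147, 0.5], [0.467, -0.839, -0.28, -0.063], [0.001, -0.316, 0.949, 0.344], [0.0, 0.0, 0.0, 1.0]] 65.95991897447254
```

View pics/w1.png

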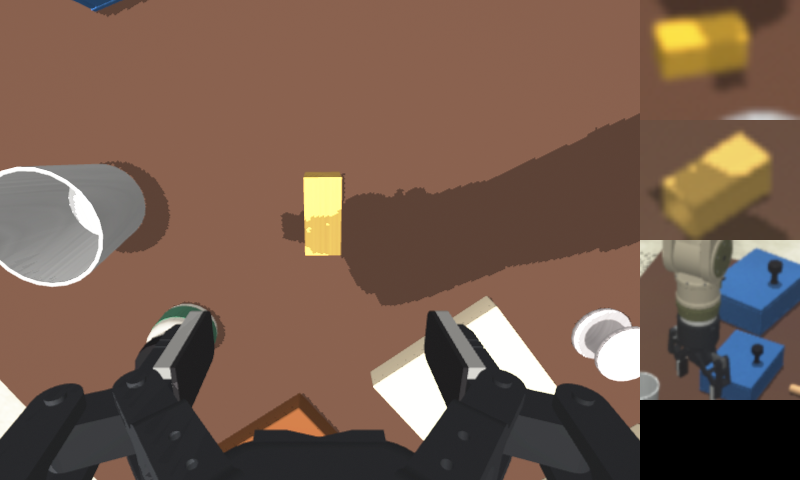

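The lid is fully closed in the side view. In the wrist view the block is at (323,215), with its B end edge-on at the top. I'll shift to see the end faces at a slant.

```bash
python3 -m jog '[[-1,0.04,0,0,0],[-1,0.04,0,0,0],[-1,0.04,0,0,0],[-1,0,0,0,0]]'
python3 - <<'E'
from h import *
w=env.read_camera("wrist")["img"];d=env.read_camera("side")["img"]
o=[cv2.resize(w[230:410,230:410],(400,400),interpolation=2),cv2.resize(d[240:275,285:320],(400,400),interpolation=2)]
cv2.imwrite("pics/w2.png",np.hstack(o)[:,:,::-1])
E
```

```text
clock: 9.45
tcp_pos: [0.4789, -0.1005, 0.2121]
orientation: [-0.001, -0.511, 0.859, -0.001]
wrist_force: [-0.2, 1.2, 0.1]
finger_gap: 0.0857
grip_force: 0.0
```

View pics/w2.png

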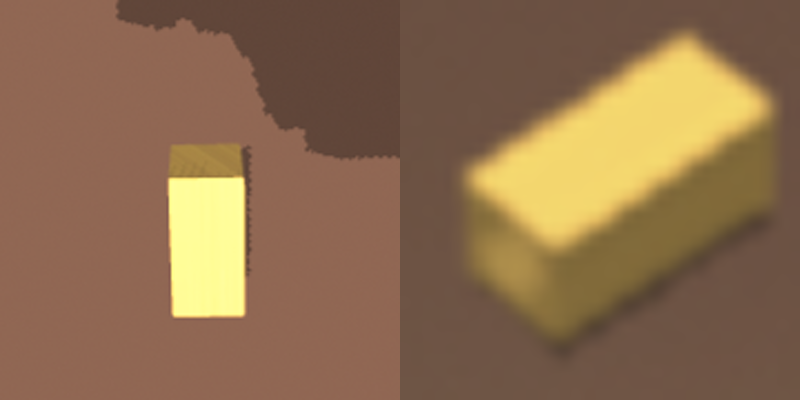

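The B end (facing the wrist camera) is plain solid brass. The side view shows a lighter round blob, the hole, in the A end facing +y. I'll grip close to the A end with minimum force, lift so the solid end hangs, then square it on the bench.

```bash
python3 -m jog '[[-1,-0.0367,0,0,-1.2],[-1,-0.0367,0,0,0],[-1,-0.0367,0,0,0],[-1,-0.0367,0,0,0],[-1,0,0,0,0]]' 20
python3 -m jog '[[-1,0,0,0.036,0],[-1,0,0,0.036,0],[-1,0,0,0.036,0],[-1,0,0,0,0]]'
```

```text
clock: 9.97
tcp_pos: [0.5509, 0.041, 0.2119]
orientation: [0.002, -0.526, 0.85, 0.001]
wrist_force: [-0.3, -1.1, 0.7]
finger_gap: 0.0855
grip_force: 0.0
clock: 10.3
tcp_pos: [0.5433, 0.0365, 0.0973]
orientation: [-0.005, -0.524, 0.852, 0.004]
wrist_force: [-2.1, 0.7, -0.4]
finger_gap: 0.0857
grip_force: 0.0
```

```bash
python3 -m jog '[[-1,0,0,0.03,0],[-1,0,0,0.03,0],[-1,0,0,0.012,0],[-1,0,0,0.007,0],[-1,0,0,0,0]]'
python3 -m jog '[[-1,0,0,0,0],[-1,0,0,0,0]]'
python3 - <<'E'
from h import *
w=env.read_camera("wrist")["img"];d=env.read_camera("side")["img"]
o=[cv2.resize(w,(533,400)),cv2.resize(d[230:290,274:314],(267,400),interpolation=2)]
cv2.imwrite("pics/w3.png",np.hstack(o)[:,:,::-1])
E
```

```text
clock: 10.72
tcp_pos: [0.5483, 0.0353, 0.025]
orientation: [-0.0, -0.524, 0.852, 0.0]
wrist_force: [-0.3, 0.4, -0.1]
finger_gap: 0.0853
grip_force: 0.0
clock: 10.88
tcp_pos: [0.5499, 0.0348, 0.0269]
orientation: [0.001, -0.524, 0.852, -0.001]
wrist_force: [0.9, 0.6, 0.6]
finger_gap: 0.0855
grip_force: 0.0
```

View pics/w3.png

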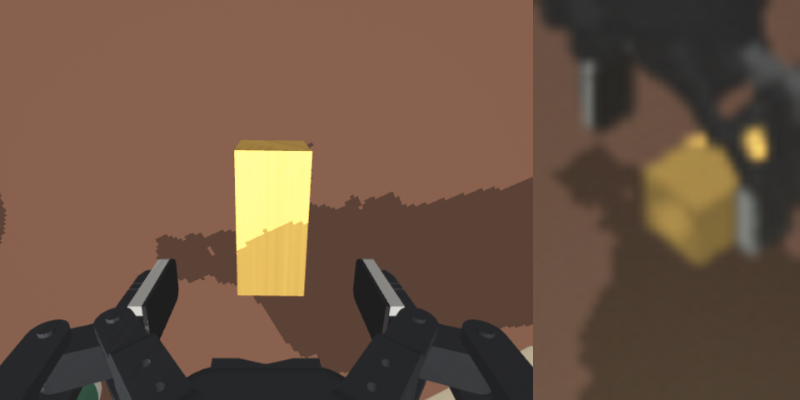

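The block sits between the open pads with its A end level with them. Closing lightly and lifting.

```bash
python3 -m jog '[[1,0,0,0,0],[1,0,0,0,0],[1,0,0,0,0],[1,0,0,0,0],[1,0,0,0,0]]' 20
python3 -m jog '[[1,0,0,0,0],[1,0,0,0,0],[1,0,0,-0.004,0],[1,0,0,-0.008,0],[1,0,0,-0.01,0]]'
python3 -m jog '[[1,0,0,-0.015,0],[1,0,0,-0.015,0],[1,0,0,-0.02,0],[1,0,0,-0.02,0],[1,0,0,0,0]]'
python3 - <<'E'
from h import *
w=env.read_camera("wrist")["img"];d=env.read_camera("side")["img"]
o=[cv2.resize(w,(533,400)),cv2.resize(d[220:280,274:314],(267,400),interpolation=2)]
cv2.imwrite("pics/w4.png",np.hstack(o)[:,:,::-1])
E
```

```text
clock: 11.4
tcp_pos: [0.5482, 0.0347, 0.0253]
orientation: [0.0, -0.524, 0.852, 0.0]
wrist_force: [-1.2, 0.5, 1.2]
finger_gap: 0.0317
grip_force: 20.1
clock: 11.82
tcp_pos: [0.5471, 0.0348, 0.0465]
orientation: [-0.001, -0.524, 0.852, 0.001]
wrist_force: [0.7, 0.6, -4.9]
finger_gap: 0.0314
grip_force: 20.8
clock: 12.23
tcp_pos: [0.5511, 0.0345, 0.1217]
orientation: [0.003, -0.524, 0.852, -0.002]
wrist_force: [0.7, 0.3, -4.2]
finger_gap: 0.0317
grip_force: 20.8
```

View pics/w4.png

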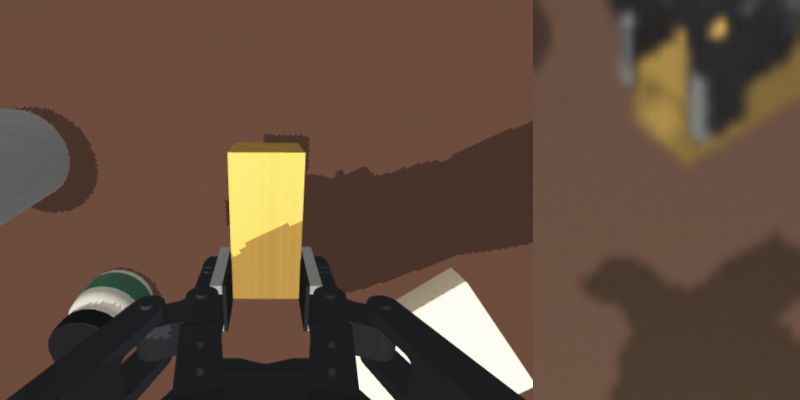

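The block is held but did not swing, so the pad patch is too large. I'll set it back down and regrip with just a small corner of the pads.

```bash
python3 -m jog '[[1,0,0,0.02,0],[1,0,0,0.02,0],[1,0,0,0.02,0],[1,0,0,0.017,0],[1,0,0,0.008,0]]'
python3 -m jog '[[1,0,0,0.004,0],[1,0,0,0.002,0],[1,0,0,0,0],[-0.4,0,0,0,0],[-0.4,0,0,0,0]]'
python3 -m jog '[[-0.4,0,0,0,0],[-0.4,-0.006,0,-0.005,0],[-0.4,-0.006,0,-0.0045,0],[-0.4,0,0,0,0],[-0.4,0,0,0,0]]'
```

```text
clock: 12.75
tcp_pos: [0.5452, 0.0349, 0.0281]
orientation: [-0.003, -0.524, 0.852, 0.002]
wrist_force: [0.5, 0.8, -5.0]
finger_gap: 0.0313
grip_force: 20.9
clock: 13.17
tcp_pos: [0.5501, 0.0345, 0.0274]
orientation: [0.001, -0.524, 0.852, -0.001]
wrist_force: [-0.2, -0.0, 0.8]
finger_gap: 0.0548
grip_force: 0.0
clock: 13.58
tcp_pos: [0.5548, 0.0458, 0.0364]
orientation: [0.001, -0.524, 0.852, -0.001]
wrist_force: [0.1, 0.3, 0.3]
finger_gap: 0.0596
grip_force: 0.0
```

```bash
python3 -m jog '[[1,0,0,0,0],[1,0,0,0,0],[1,0,0,0,0],[1,0,0,0,0],[1,0,0,0,0]]' 20
python3 -m jog '[[1,0,0,-0.004,0],[1,0,0,-0.01,0],[1,0,0,-0.02,0],[1,0,0,-0.025,0],[1,0,0,-0.025,0]]'
cat > ang.py <<'E'
from h import *
w=env.read_camera("wrist")["img"]
hsv=cv2.cvtColor(w,cv2.COLOR_RGB2HSV)
m=cv2.inRange(hsv,(18,110,60),(35,255,255)); k,l,st,ce=cv2.connectedComponentsWithStats(m)
for i in range(1,k):
    if st[i,4]>200: print(st[i],ce[i].round())
g=w[:,320].astype(int); prev=None
for v in range(0,480,8): print(v,g[v].tolist(),end=" ") if 100<v<420 else None
s=env.get_state();print("\n",s["tcp_pos"].round(4),s["wrist_force"].round(1),s["finger_gap"].round(4))
E
python3 ang.py
```

```text
clock: 14.0
tcp_pos: [0.5536, 0.0454, 0.0356]
orientation: [-0.0, -0.524, 0.852, 0.0]
wrist_force: [-0.5, -0.2, 1.4]
finger_gap: 0.0312
grip_force: 19.9
clock: 14.42
tcp_pos: [0.5526, 0.0457, 0.1199]
orientation: [-0.001, -0.524, 0.852, 0.001]
wrist_force: [0.3, 1.5, -4.5]
finger_gap: 0.0312
grip_force: 20.2
[ 282  212   75  143 9649] [319. 285.]
104 [148, 106, 86] 112 [147, 105, 85] 120 [147, 105, 85] 128 [148, 105, 85] 136 [148, 105, 85] 144 [148, 105, 85] 152 [148, 105, 85] 160 [148, 105, 85] 168 [147, 105, 85] 176 [148, 105, 85] 184 [148, 105, 85] 192 [148, 105, 85] 200 [99, 72, 59] 208 [99, 72, 59] 216 [238, 199, 100] 224 [238, 199, 101] 232 [238, 199, 101] 240 [238, 198, 101] 248 [238, 198, 101] 256 [191, 150, 77] 264 [191, 150, 77] 272 [190, 150, 77] 280 [191, 151, 78] 288 [191, 150, 77] 296 [191, 150, 77] 304 [191, 150, 77] 312 [208, 165, 84] 320 [185, 146, 75] 328 [185, 146, 75] 336 [185, 147, 75] 344 [185, 147, 76] 352 [227, 184, 95] 360 [148, 106, 86] 368 [148, 105, 85] 376 [148, 105, 85] 384 [148, 106, 86] 392 [148, 106, 86] 400 [147, 105, 85] 408 [147, 105, 85] 416 [148, 106, 85] Traceback (most recent call last):
  File "ang.py", line 9, in <module>
    s=env.get_state();print("\n",s["tcp_pos"].round(4),s["wrist_force"].round(1),s["finger_gap"].round(4))
                                                                                 ^^^^^^^^^^^^^^^^^^^^^
AttributeError: 'float' object has no attribute 'round'
```

The block's visible length shrank (B end moved from v=172 to v=212), so it is swinging. I'll let it settle and fit the tilt.

```bash
python3 -m jog '[[1,0,0,-0.005,0],[1,0,0,0,0],[1,0,0,0,0],[1,0,0,0,0],[1,0,0,0,0]]' | tail -6
cat > ang.py <<'E'
from h import *
from scipy.spatial.transform import Rotation as R
c=env.read_camera("wrist");w=c["img"]
m=cv2.inRange(cv2.cvtColor(w,cv2.COLOR_RGB2HSV),(15,100,50),(38,255,255)); k,l,st,ce=cv2.connectedComponentsWithStats(m)
i=1+st[1:,4].argmax();print("mask",st[i])
s=env.get_state();q=s["orientation"];M=R.from_quat([q[1],q[2],q[3],q[0]]).as_matrix();t=s["tcp_pos"]
g=w[:,318].astype(int).sum(1);print("edges",[(v,g[v-3],g[v+3]) for v in range(180,420) if abs(g[v+3]-g[v-3])>35 and abs(g[v+2]-g[v-2])>=max(abs(g[v+1]-g[v-3]),abs(g[v+3]-g[v-1]))])
def pts(th,pa=.0035,ph=.004,tz=.007):  # p: pa from A end, ph below top; p at tool (-.0075+..,0,tz)
    p=np.array([-.0035+.0115+0-.011,0,tz])
    loc=np.array([[-pa,ph],[ .07-pa,ph],[.07-pa,ph-.032],[-pa,ph-.032]]) # (tool x, up): Atop,Btop,Bbot,Abot
    out=[]
    for x,u in loc:
        X=x*np.cos(th)+u*np.sin(th);U=-x*np.sin(th)+u*np.cos(th)
        out.append(t+M@(p+[X,0,-U]))
    return np.array(out)
for d in range(0,91,15):
    P=pts(np.radians(d));print(d,proj(c,P)[:,1].round(),"minz",P[:,2].min().round(3))
E
python3 ang.py
```

```text
clock: 14.88
tcp_pos: [0.5526, 0.0455, 0.123]
orientation: [-0.001, -0.524, 0.852, 0.001]
wrist_force: [-0.3, -0.1, -4.4]
finger_gap: 0.0306
grip_force: 20.5
mask [  282   205    75   147 10048]
edges [(193, np.int64(336), np.int64(228)), (206, np.int64(230), np.int64(561)), (251, np.int64(558), np.int64(434)), (253, np.int64(559), np.int64(435)), (312, np.int64(433), np.int64(508)), (317, np.int64(509), np.int64(424)), (344, np.int64(423), np.int64(510)), (351, np.int64(494), np.int64(335))]
0 [338. 171. 161. 302.] minz 0.088
15 [337. 168. 177. 316.] minz 0.072
30 [334. 176. 198. 331.] minz 0.059
45 [332. 191. 222. 346.] minz 0.049
60 [328. 211. 249. 361.] minz 0.045
75 [325. 234. 278. 374.] minz 0.045
90 [322. 260. 308. 385.] minz 0.05
```

Tilt is about 50° with the A end up, and the dark disc between v=317 and 344 confirms the hole is in A. Lowering until the solid end's edge touches the bench.

```bash
python3 -m jog '[[1,0,0,0.015,0],[1,0,0,0.015,0],[1,0,0,0.008,0],[1,0,0,0.003,0],[1,0,0,0,0]]'
python3 -m jog '[[1,0,0,0.002,0],[1,0,0,0.001,0],[1,0,0,0,0],[1,0,0,0,0]]'; python3 ang.py
```

```text
clock: 15.35
tcp_pos: [0.5531, 0.0455, 0.0828]
orientation: [-0.001, -0.524, 0.852, 0.001]
wrist_force: [0.2, -0.3, -5.3]
finger_gap: 0.0307
grip_force: 20.6
clock: 15.68
tcp_pos: [0.5545, 0.0455, 0.0818]
orientation: [0.001, -0.524, 0.852, -0.0]
wrist_force: [-1.2, 2.2, 2.9]
finger_gap: 0.0305
grip_force: 21.4
mask [  282   205    75   147 10104]
edges [(206, np.int64(275), np.int64(569)), (256, np.int64(568), np.int64(444)), (313, np.int64(443), np.int64(513)), (317, np.int64(514), np.int64(434)), (344, np.int64(435), np.int64(530)), (350, np.int64(530), np.int64(346)), (352, np.int64(506), np.int64(345))]
0 [337. 170. 161. 302.] minz 0.047
15 [336. 168. 176. 316.] minz 0.03
30 [334. 175. 197. 331.] minz 0.017
45 [331. 191. 222. 346.] minz 0.008
60 [328. 211. 249. 360.] minz 0.003
75 [325. 234. 277. 373.] minz 0.003
90 [321. 260. 307. 384.] minz 0.008
```

```bash
python3 -m jog '[[1,0.004,0,-0.0008,0],[1,0.004,0,-0.0007,0],[1,0.004,0,-0.0005,0],[1,0.004,0,-0.0003,0],[1,0.004,0,-0.0001,0]]'; python3 ang.py|head -2
python3 -m jog '[[1,0.004,0,0.0002,0],[1,0.004,0,0.0004,0],[1,0.004,0,0.0006,0],[1,0,0,0,0]]'; python3 ang.py
```

```text
clock: 16.15
tcp_pos: [0.5438, 0.0268, 0.0823]
orientation: [-0.001, -0.524, 0.852, 0.0]
wrist_force: [-0.4, 0.5, -4.4]
finger_gap: 0.0306
grip_force: 20.6
mask [ 282  209   75  145 9937]
edges [(204, np.int64(346), np.int64(237)), (210, np.int64(237), np.int64(557)), (257, np.int64(558), np.int64(436)), (258, np.int64(557), np.int64(436)), (312, np.int64(439), np.int64(525)), (317, np.int64(527), np.int64(426)), (346, np.int64(427), np.int64(529)), (352, np.int64(529), np.int64(346)), (354, np.int64(510), np.int64(348))]
clock: 16.53
tcp_pos: [0.5393, 0.0164, 0.0822]
orientation: [0.0, -0.524, 0.852, -0.0]
wrist_force: [-0.6, 1.5, -0.2]
finger_gap: 0.0309
grip_force: 21.4
mask [ 282  217   75  142 9634]
edges [(213, np.int64(349), np.int64(238)), (217, np.int64(236), np.int64(526)), (250, np.int64(526), np.int64(419)), (252, np.int64(526), np.int64(418)), (312, np.int64(419), np.int64(533)), (313, np.int64(418), np.int64(528)), (317, np.int64(534), np.int64(411)), (349, np.int64(412), np.int64(553)), (357, np.int64(522), np.int64(350))]
0 [338. 171. 161. 302.] minz 0.047
15 [337. 168. 177. 316.] minz 0.031
30 [335. 176. 198. 331.] minz 0.018
45 [332. 191. 223. 346.] minz 0.008
60 [329. 211. 249. 361.] minz 0.004
75 [325. 235. 278. 374.] minz 0.004
90 [322. 260. 308. 385.] minz 0.009
```

```bash
python3 -m jog '[[1,0.003,0,0.001,0],[1,0.004,0,0.0005,0],[1,0.004,0,0.0005,0],[1,0.004,0,0.0005,0],[1,0,0,0,0]]'; python3 ang.py|head -2
python3 -m jog '[[1,0.004,0,0.0005,0],[1,0.004,0,0.0005,0],[1,0.004,0,0.0005,0],[1,0.004,0,0.0005,0],[1,0,0,0,0]]'; python3 ang.py|head -2
```

```text
clock: 17.0
tcp_pos: [0.5329, 0.0027, 0.0799]
orientation: [0.0, -0.523, 0.852, -0.001]
wrist_force: [-0.6, 0.2, 5.4]
finger_gap: 0.0301
grip_force: 24.1
mask [ 282  238   75  132 8972]
edges [(239, np.int64(252), np.int64(451)), (247, np.int64(451), np.int64(387)), (312, np.int64(392), np.int64(552)), (319, np.int64(549), np.int64(383)), (320, np.int64(547), np.int64(383)), (359, np.int64(385), np.int64(528)), (360, np.int64(384), np.int64(536)), (369, np.int64(539), np.int64(350))]
clock: 17.47
tcp_pos: [0.5251, -0.0112, 0.0772]
orientation: [0.0, -0.523, 0.852, 0.0]
wrist_force: [1.6, 2.2, -0.1]
finger_gap: 0.0305
grip_force: 23.5
mask [ 282  259   75  120 8258]
edges [(245, np.int64(354), np.int64(242)), (259, np.int64(240), np.int64(362)), (312, np.int64(365), np.int64(581)), (313, np.int64(365), np.int64(580)), (318, np.int64(581), np.int64(535)), (325, np.int64(562), np.int64(353)), (369, np.int64(357), np.int64(560)), (377, np.int64(560), np.int64(353))]
```

The block is now close to upright. Pressing it square onto the bench, then re-gripping centrally.

```bash
python3 -m jog '[[1,0.002,0,0.001,0],[1,0,0,0.001,0],[1,0,0,0,0]]'; python3 ang.py|head -2
python3 -m jog '[[1,0,0,0.001,0],[1,0,0,0.0005,0],[1,0,0,0,0],[1,0,0,0,0]]'; python3 ang.py
```

```text
clock: 17.77
tcp_pos: [0.5251, -0.0123, 0.0768]
orientation: [0.001, -0.524, 0.852, -0.0]
wrist_force: [-2.0, 3.4, 11.4]
finger_gap: 0.0306
grip_force: 25.0
mask [ 282  261   75  119 8231]
edges [(241, np.int64(355), np.int64(271)), (262, np.int64(242), np.int64(356)), (313, np.int64(362), np.int64(582)), (325, np.int64(550), np.int64(351)), (370, np.int64(354), np.int64(563)), (378, np.int64(562), np.int64(353))]
clock: 18.15
tcp_pos: [0.5255, -0.012, 0.0767]
orientation: [0.002, -0.524, 0.852, -0.0]
wrist_force: [-4.0, 5.2, 20.8]
finger_gap: 0.0304
grip_force: 25.9
mask [ 282  260   75  120 8282]
edges [(244, np.int64(355), np.int64(241)), (246, np.int64(283), np.int64(240)), (260, np.int64(241), np.int64(355)), (313, np.int64(362), np.int64(581)), (326, np.int64(567), np.int64(351)), (370, np.int64(355), np.int64(561)), (378, np.int64(559), np.int64(353)), (379, np.int64(560), np.int64(352))]
0 [338. 171. 161. 302.] minz 0.041
15 [336. 168. 176. 316.] minz 0.025
30 [334. 176. 198. 331.] minz 0.012
45 [331. 191. 222. 346.] minz 0.003
60 [328. 211. 249. 360.] minz -0.002
75 [325. 234. 277. 374.] minz -0.002
90 [321. 260. 307. 385.] minz 0.003
```

```bash
python3 -m jog '[[1,0,0,-0.0025,0],[1,0,0,0,0],[0,0,0,0,0],[-0.5,0,0,0,0],[-0.5,0,0,0,0]]'
python3 -m jog '[[-0.5,0,0,0,0],[-0.5,0,0,-0.02,0],[-0.5,0,0,0,0],[-0.5,0,0,0,0]]'
cat > top.py <<'E'
from h import *
from scipy.spatial.transform import Rotation as R
c=env.read_camera("wrist");w=c["img"]
s=env.get_state();q=s["orientation"];M=R.from_quat([q[1],q[2],q[3],q[0]]).as_matrix();t=s["tcp_pos"]
for v in (None,):
    m=cv2.inRange(cv2.cvtColor(w,cv2.COLOR_RGB2HSV),(15,100,50),(38,255,255)); k,l,st,ce=cv2.connectedComponentsWithStats(m);i=1+st[1:,4].argmax();print("mask",st[i])
    x,y,W,H,_=st[i]; u=x+W//2
    r=c["img"][:,x+5].astype(int).sum(1)
    print("col",[(v,int(r[v-3]),int(r[v+3])) for v in range(y-5,min(y+H+6,475)) if abs(r[v+3]-r[v-3])>40])
    rows=np.where(l[:,u]==i)[0]
    b=y+H
    us=np.where(l[b-4]==i)[0]; print("near edge",b,us.min(),us.max())
    for uu,vv in ((us.min(),b),(us.max(),b)):
        P=onz(c,uu,vv,.07);print("corner tool",(M.T@(P-t)).round(4),P.round(4))
print(t.round(4),s["finger_gap"])
E
python3 top.py
```

```text
clock: 18.62
tcp_pos: [0.524, -0.0128, 0.0757]
orientation: [-0.0, -0.524, 0.852, 0.0]
wrist_force: [0.2, 0.2, 0.7]
finger_gap: 0.0638
grip_force: 0.0
clock: 18.95
tcp_pos: [0.5253, -0.0128, 0.0968]
orientation: [0.001, -0.524, 0.852, -0.001]
wrist_force: [-0.5, -0.5, -0.2]
finger_gap: 0.0645
grip_force: 0.0
mask [ 288  242   69  107 6732]
col [(239, 350, 303), (240, 351, 251), (241, 350, 240), (242, 350, 237), (243, 350, 239), (244, 351, 237), (245, 303, 239), (257, 240, 297), (258, 239, 302), (259, 239, 320), (260, 253, 332), (261, 259, 334), (262, 274, 343), (263, 297, 349), (264, 302, 355), (286, 367, 457), (287, 369, 555), (288, 366, 575), (289, 365, 575), (290, 366, 575), (291, 368, 574), (292, 457, 575), (343, 569, 612), (345, 575, 412), (346, 579, 351), (347, 579, 349), (348, 576, 350), (349, 612, 349), (350, 564, 349), (351, 412, 351)]
near edge 349 289 354
corner tool [-0.029  -0.0166  0.0262] [0.5526 0.0056 0.07  ]
corner tool [-0.0289  0.0161  0.0262] [0.5234 0.0204 0.07  ]
[ 0.5247 -0.0127  0.0962] 0.06397326589484534
```

The mouth face is 32.7 mm wide at z = 70 mm, so the block stands upright, its centre at tool x = -13 mm. Re-gripping there firmly.

```bash
python3 -m jog '[[-0.5,-0.0065,0,0,0],[-0.5,-0.0065,0,0.02,0],[-0.5,0,0,0.02,0],[-0.5,0,0,0.018,0],[-0.5,0,0,0,0]]'
python3 -m jog '[[-0.5,0,0,0,0],[1,0,0,0,0],[1,0,0,0,0],[1,0,0,0,0],[1,0,0,0,0]]' 70
python3 -m jog '[[1,0,0,0,0],[1,0,0,0,0],[1,0,0,-0.005,0],[1,0,0,-0.02,0],[1,0,0,-0.03,0]]'
```

```text
clock: 19.42
tcp_pos: [0.5272, -0.0, 0.0343]
orientation: [-0.003, -0.524, 0.852, 0.002]
wrist_force: [-1.4, -0.4, 0.4]
finger_gap: 0.0641
grip_force: 0.0
clock: 19.83
tcp_pos: [0.5312, -0.0011, 0.0396]
orientation: [0.001, -0.524, 0.852, -0.001]
wrist_force: [-1.1, 0.4, 4.1]
finger_gap: 0.031
grip_force: 70.2
clock: 20.25
tcp_pos: [0.5269, -0.0006, 0.0907]
orientation: [-0.003, -0.524, 0.852, 0.003]
wrist_force: [0.9, 0.6, -4.4]
finger_gap: 0.0316
grip_force: 70.1
```

```bash
python3 -m jog '[[1,0,0,-0.03,0],[1,0,0,-0.03,0],[1,-0.012,0.009,0,0],[1,-0.022,0.016,0,0],[1,-0.022,0.016,0,0]]'
python3 -m jog '[[1,-0.022,0.016,0,0],[1,-0.022,0.016,0,0],[1,-0.022,0.016,0,0],[1,-0.022,0.016,0,0],[1,-0.022,0.016,0,0]]'
python3 -m jog '[[1,-0.022,0.016,0,0],[1,-0.015,0.01,0,0],[1,-0.0085,0.006,0,0],[1,0,0,0,0],[1,0,0,0,0]]'
python3 -m jog '[[1,0,0,0,0],[1,0,0,0,0],[1,0,0,0,0],[1,0,0,0,0],[1,0,0,0,0]]'
python3 top.py
python3 - <<'E'
from h import *
w=env.read_camera("wrist")["img"];d=env.read_camera("side")["img"];s=env.read_camera("scene")["img"]
o=np.vstack([cv2.resize(d[200:380,220:400],(400,300)),cv2.resize(s[110:290,260:440],(400,300))])
cv2.imwrite("pics/fin.png",np.hstack([np.vstack([cv2.resize(w,(400,300)),cv2.resize(w[220:400,230:410],(400,300))]),o])[:,:,::-1])
E
```

```text
clock: 20.67
tcp_pos: [0.5188, 0.0674, 0.1537]
orientation: [0.0, -0.523, 0.853, -0.0]
wrist_force: [-0.0, 0.6, -5.2]
finger_gap: 0.0312
grip_force: 70.7
clock: 21.08
tcp_pos: [0.4961, 0.2027, 0.1527]
orientation: [-0.001, -0.524, 0.852, 0.0]
wrist_force: [0.7, 0.1, -4.9]
finger_gap: 0.0313
grip_force: 70.7
clock: 21.5
tcp_pos: [0.4888, 0.2566, 0.1528]
orientation: [-0.001, -0.524, 0.852, -0.0]
wrist_force: [0.2, -0.4, -3.6]
finger_gap: 0.0314
grip_force: 70.5
clock: 21.92
tcp_pos: [0.4895, 0.2562, 0.1534]
orientation: [0.0, -0.523, 0.852, -0.0]
wrist_force: [-0.4, 0.8, -4.5]
finger_gap: 0.0312
grip_force: 70.5
mask [  268   255   102   160 14514]
col [(250, 576, 480), (257, 480, 552), (258, 480, 577), (262, 480, 550), (264, 577, 669), (265, 513, 695), (266, 480, 695), (267, 480, 695), (268, 550, 694), (269, 576, 694), (292, 693, 559), (293, 693, 325), (294, 694, 242), (295, 694, 251), (296, 693, 254), (297, 693, 254), (298, 559, 259), (299, 325, 253), (330, 204, 314), (331, 198, 331), (332, 196, 331), (333, 198, 331), (334, 196, 329), (335, 248, 330), (411, 322, 224), (412, 323, 185), (413, 324, 188), (414, 328, 187), (415, 329, 187), (416, 300, 187)]
near edge 415 272 366
corner tool [-0.1244 -0.0351  0.0834] [0.577  0.3514 0.07  ]
corner tool [-0.1244  0.0335  0.0834] [0.5159 0.3824 0.07  ]
[0.4894 0.2563 0.1534] 0.031154141262971776
```

View pics/fin.png

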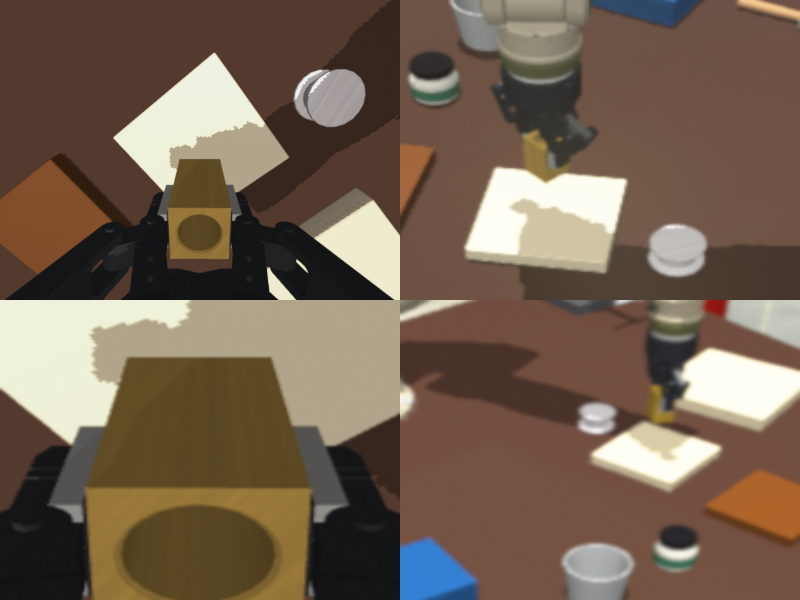

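The final view shows the block upright, hole up at about (200,232) in the wrist view, over the small cream pad with the other objects untouched.

```bash
python3 -c "
from workcell import env
print(env.hand_in())"
```

```text
the job is handed in; nothing more can be done
None
```

The job is handed in, but the hand-in call returned no verdict: the lid was lowered gently until fully closed, and the brass block is held hole-up about 90 mm above the middle of the small cream pad, at 22 s, with the jar, can, brush and spool left alone.

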